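Find the hidden socket of the planter reservoir by feel and seat the level stick

ROBOT

A 7-joint arm with a two-finger parallel gripper is mounted at the origin on the work surface. World frame = base frame: x ahead of the robot, y to its left, z up, the work surface at z = 0. Lengths are in m, angles in rad, forces in N, time in s.
With the tool pointing down it reaches from about 0.425 to 0.925 m from the base axis. Payload 6.8 kg.
Tool frame: the origin (TCP) lies on the front face of the gripper's body, between the roots of the fingers; the fingertips stand 73 mm ahead of it and the grasp point (between the pads) lies r.pinch_z ahead of it (r.pinch_z is the distance from the TCP to the grasp point, in m); z points along the fingers, y is the direction in which the jaws open and shut (so a half turn about z gives the same grasp; the last joint's range is limited). The gripper opens to 85 mm and grips with 20 to 120 N. Pads are 22 mm wide; open, the fingers measure 114 mm over their backs; the gripper's body (76 mm by 85 mm) begins 54 mm behind the grasp point. The pads swing forward as they close: fully open they stand 13 mm farther back than shut.
Start: joints at [-1.426, 0.477, 0.022, 1.555, -0.011, 1.109, -0.083], TCP at [0.169, 0.654, 0.304] pointing down, gripper open.
Joint ranges: [-2.96, 2.96], [-0.34, 2.1], [-1.41, 1.46], [0.24, 2.44], [-1.37, 4.51], [0.17, 1.92], [-2.96, 2.96]. Speed limits (rad/s): [2.39, 2.39, 3.14, 3.14, 3.14, 3.14, 3.14].

INTERFACE

Orientations are given as a rotation vector (axis times angle).
In Python, from bench import readout, grab_frame, r, search_frame, masks_of, tip_of gives the robot as it stands.
- The arm moves only by the tool step_arm, never from a script. Its argument "commands" is a list of rows, each a list of 7 numbers: the shift along the tool's x, y, z as a fraction of full scale, then the turn, a rotation vector about the tool's x, y, z as a fraction of full scale, then the gripper's target within -1 to 1 (shut at 1, half-way at 0, fully open at -1). In form: [[tx, ty, tz, ax, ay, az, hand], ...]. A call has exactly 10 rows; each row is the pose to reach, as a shift and turn from the pose measured when the call began, along the tool's axes at that moment, turning the shorter way round; what a row does not reach only later rows make up. Full scale, the value 1, is 500 mm for a shift and 360 degrees for a turn. A row lasts 1/8 s, in which the tool goes at most 62.5 mm and 10.7 degrees, less where a joint would pass 70% of its speed; a pose out of reach is approached as far as the arm can. A call with a number of a shift or a turn outside -1 to 1 is refused whole. A call with a gripper value outside its range is refused whole. The fingers move at their own pace and stop on an object; "newtons" is the grip in N (left out, the last holds). Time passes only in rows, so rows that repeat a pose let the fingers close, or fill a call up. It gives the time, the measured TCP pose, the force and the opening at its end, in the units of the state.
- readout.get_obs(): the state, without advancing time (a new reading comes with each control period).
- grab_frame(name): name is "scene" or "top" or "wrist"; returns a dict with "img" (420x560x3 uint8, red, green, blue), "K" (3x3 intrinsics, pixels), "world_to_cam" (4x4, takes a point from world to camera coordinates). Camera axes: x right, y down, z forward; pixel columns grow to the right and rows downward; lengths in m; the calibration is good to about 2 mm. A picture is of the moment at which its call begins. There is no depth.
- r.hand_in(): hands the job in, once; it reports no verdict.
Trained networks look in a picture, given as the dict that the camera call returned (one of the last four; its "shot" number tells which), for a name from the list of things; names that differ only in an ending like _2 or _b are one class to them, and where a whole thing is asked for, a point or a joint stands for the part that bears it (a point fixed in the world has none). Each returns a list of dicts, best first, with "p" (0 to 1); they miss things now and then, are a little off and sometimes report something else, mostly with a low value. They report only what shows in the picture. A call takes as long as a camera call. They do not tell look-alikes from the thing itself.
- search_frame(thing, picture): "extent" ([centre column, centre row, width, height] in pixels, round what is visible of it).
- masks_of(thing, picture): "pixels" (420x560 bool, what is visible of it) and "extent" ([centre column, centre row, width, height] in pixels, round what is visible of it).
- tip_of(thing, picture): "point" ([column, row] in pixels: a listed point, or the origin of a listed thing).
The state is a dict: "clock": time; "joints": joint angles; "qvel": joint speeds; "tau": joint torques, N m; "tcp_pos": TCP position; "orientation": TCP orientation; "contact_force": force on the tool from outside, world axes, zero at the start; "moment": the same for the moment, N m; "grip_width": finger opening in m.
Only numpy, scipy, OpenCV 4.12 (cv2) and the standard library are available. Lean on these libraries where they do the work, as an engineer would, in place of code of your own. Each camera call takes 0.05 s, during which the arm holds its last target. There are 200 camera calls.

TASK

Take the wooden level stick out of its holder, set its foot down in the white track on the reservoir's lid, and slide it gently along the track until it drops into the hidden shuttered socket; then push it gently down until it is fully home and let go, leaving it standing upright there. Use only light force on the reservoir (a firm fingertip push, always well under 20 N), and leave the other things on the bench where they are.

Things in the scene. Friction and masses are not known exactly. Their poses are not given: they have to be found in the camera images.
- stick_grip (a point): wooden plant-marker stick (the level stick), 105 mm long, about 45 g, upright in the holder at the start. This point is the centre of its flat paddle (26 mm along x, 16 mm thick along y, 40 mm tall; grip the faces that look along +y and -y), 85 mm above the foot; z points up the stick
- stick_foot (a point): centre of the underside of the stick's foot: a round brass-tipped rod of 12 mm diameter (the rod is 65 mm long, up to the paddle), its lower edge chamfered 2 mm; z up along the stick
- holder: dark wooden block 60 x 60 mm, 40 mm high, fixed to the bench, with one round hole of 15 mm, 30 mm deep, in its top in which the stick stands loosely at the start; origin under its centre
- reservoir: self-watering planter reservoir: green box with a grey lid, 110 mm (x) by 250 mm (y), 70 mm high, fixed to the bench; origin under its centre, z up. A round black filler cap, 34 mm across and 10 mm high, stands on the lid near its +y end
- track (a point): middle of the track, on its white floor, 63 mm above the reservoir's underside; y along the track, x across, z up. The floor is sprung: it starts to sink at about 2.5 N of downward push, sinks 1 mm per further newton, hard stop after 10 mm. When the stick is fully home and let go its foot is 30 mm below this point
- track_end (a point): middle of the track's +y end, on the floor, 50 mm from the middle. The track is a straight slot in the lid, 100 mm long (y), 20 mm wide (x), 7 mm deep to the floor. Hidden somewhere along the floor, its centre at most 32 mm from the track's middle and central across, is the socket, 16 mm long (y) and 20 mm wide, which rises and sinks with the floor
- lid_top (a point): middle of the track at the level of the lid's top, 70 mm above the bench. The socket is closed flush by a white shutter that looks just like the floor; pushed by itself it gives way at about 2.5 N, goes down 30 mm to a stop and stays down under the stick. Lower down the socket narrows to 16 x 16 mm
- watering_can: green plastic watering can, 120 mm across, 150 mm high, spout and handle to its sides; origin under its centre (bystander)
- lopper: steel pruning lopper, closed, lying flat, 440 mm long, red grips; origin under its middle, y along it to the blades (bystander)
- saucer: white ceramic saucer, 150 mm across, 22 mm high; origin under its centre (bystander)
- flowerpot: empty terracotta flowerpot, 76 mm across the rim, 70 mm high; origin under its centre (bystander)
- seed_jar: amber seed jar, 64 mm across, 95 mm high; origin under its centre (bystander)
- trowel: hand trowel lying flat, 310 mm long, wooden handle; origin under its neck, x towards the blade (bystander)
- stick: the whole level stick; origin at the centre of the underside of its foot, the same point as stick_foot
Things that resemble listed ones, but are neither listed nor needed, are in the scene too. Leave any purple look-alike of the stick alone.

How it is judged:
By the outcome, as a careful person would: the job done as asked, in the order asked, and still so for the second after the job is handed in, with the robot touching nothing.
It also fails if it takes over 58 s, if anything falls off the work surface, if the arm or the gripper's body presses on something with over 40 N, if the wrist force passes 120 N, or if a joint passes its speed limit or range.

## Working session

There is one attempt and no reset: what is moved stays moved. The work goes in short steps, Python scripts to look and compute and a tool call to move; the robot and the scene stay as the last step left them, time stands still between calls to the robot, and variables do not carry over. Pictures are saved under pics/ and viewed, about 8 in all and at most 12, crops included, and the job is handed in when it is done.

Besides the shell and the picture viewer there is one more tool, called after "Emit:" in YAML: its name, and indented under it one key for each argument. step_arm: Moves the arm, as the interface text tells. Its arguments: {"type":"object","properties":{"commands":{"type":"array"},"newtons":{"type":"number"}},"required":["commands"]}

```bash
mkdir -p pics && ls && cat > h.py <<'E'
import numpy as np, cv2
from bench import readout, grab_frame, r, search_frame, masks_of, tip_of
from scipy.spatial.transform import Rotation as R
def ray(f,p):
    M=np.array(f["world_to_cam"]); Rm=M[:3,:3]; t=M[:3,3]
    c=-Rm.T@t; d=Rm.T@np.linalg.inv(np.array(f["K"]))@np.array([p[0],p[1],1.]); return c,d/np.linalg.norm(d)
def atz(f,p,z):
    c,d=ray(f,p); return c+d*(z-c[2])/d[2]
def tri(obs):
    A=np.zeros((3,3));b=np.zeros(3)
    for f,p in obs:
        c,d=ray(f,p);P=np.eye(3)-np.outer(d,d);A+=P;b+=P@c
    return np.linalg.solve(A,b)
def proj(f,X):
    M=np.array(f["world_to_cam"]);q=np.array(f["K"])@(M[:3,:3]@np.array(X)+M[:3,3]);return q[:2]/q[2]
def save(f,n,crop=None,k=1):
    im=f["img"][:,:,::-1]
    if crop: x0,y0,x1,y1=crop; im=im[y0:y1,x0:x1]
    cv2.imwrite(f"pics/{n}.png",cv2.resize(im,None,fx=k,fy=k,interpolation=cv2.INTER_CUBIC))
E
python3 - <<'E'
from h import *
np.set_printoptions(precision=3,suppress=True)
o=readout.get_obs();print(o["clock"],o["tcp_pos"],o["orientation"],o["grip_width"],o["contact_force"],r.pinch_z)
F={n:grab_frame(n) for n in("scene","top")}
for n,f in F.items():
    save(f,n+"0")
    for t in["stick_grip","stick_foot","holder","track","track_end","lid_top","reservoir"]:
        print(n,t,[(np.round(d["point"],1),round(d["p"],2),atz(f,d["point"],{"stick_grip":.095,"stick_foot":.01,"track":.063,"track_end":.063,"lid_top":.07}.get(t,0))) for d in tip_of(t,f)[:3]])
im=np.hstack([F["scene"]["img"],F["top"]["img"]])[:,:,::-1]
E
```

```text
pics
0.0 [0.169 0.653 0.303] [-0.396 -3.116  0.003] 0.08514103666923536 [ 0.352  0.751 -0.287] 0.0539
scene stick_grip [(array([211.5, 251.6]), 0.65, array([ 0.594, -0.265,  0.095])), (array([182.2, 235.1]), 0.59, array([ 0.493, -0.274,  0.095]))]
scene stick_foot [(array([216., 281.]), 0.82, array([ 0.597, -0.262,  0.01 ])), (array([180.8, 262.1]), 0.73, array([ 0.479, -0.279,  0.01 ])), (array([273., 313.]), 0.72, array([ 0.766, -0.241,  0.01 ]))]
scene holder [(array([255.2, 207.9]), 0.69, array([0.398, 0.043, 0.   ])), (array([187.7, 263.4]), 0.61, array([ 0.483, -0.263,  0.   ]))]
scene track [(array([255.6, 205.4]), 0.92, array([ 0.469, -0.018,  0.063]))]
scene track_end [(array([263.2, 200.6]), 0.77, array([0.463, 0.016, 0.063]))]
scene lid_top [(array([255.9, 207. ]), 0.87, array([ 0.485, -0.032,  0.07 ]))]
scene reservoir [(array([254.5, 228.4]), 0.6, array([ 0.481, -0.035,  0.   ]))]
top stick_grip [(array([353.3, 215.6]), 0.48, array([ 0.58 , -0.249,  0.095])), (array([363.8, 244.3]), 0.42, array([ 0.494, -0.276,  0.095]))]
top stick_foot [(array([358.2, 246.7]), 0.63, array([ 0.496, -0.275,  0.01 ])), (array([350.3, 223.2]), 0.59, array([ 0.572, -0.253,  0.01 ]))]
top holder []
top track [(array([277.5, 250.8]), 0.64, array([ 0.48 , -0.021,  0.063]))]
top track_end [(array([262. , 254.5]), 0.69, array([0.47 , 0.025, 0.063]))]
top lid_top [(array([276.1, 248.5]), 0.96, array([ 0.486, -0.017,  0.07 ]))]
top reservoir [(array([281.2, 250.6]), 0.78, array([ 0.487, -0.032,  0.   ])), (array([195.8, 163. ]), 0.48, array([0.78 , 0.248, 0.   ]))]
```

View pics/scene0.png

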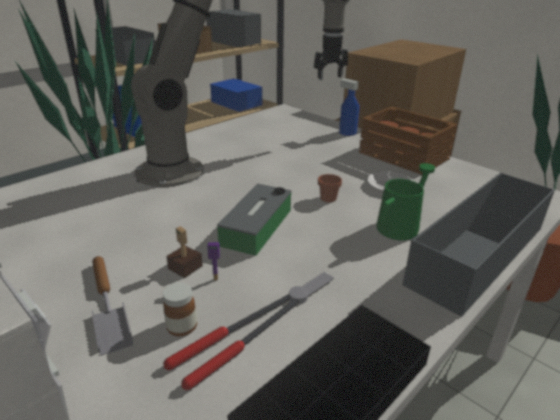

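View pics/top0.png

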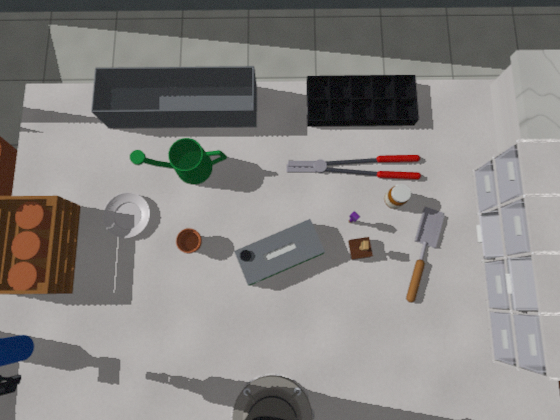

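The wooden stick stands in the dark holder, at scene (182,240) and top (364,245). The purple look-alike is at scene (214,255) and top (354,216). The reservoir's white track is at top (280,252), with its cap at (246,256). I'll enlarge both before moving.

```bash
python3 - <<'E'
from h import *
np.set_printoptions(precision=4,suppress=True)
f=grab_frame("top");w=grab_frame("wrist");s=grab_frame("scene")
a=cv2.resize(f["img"][205:270,335:400],(400,400),interpolation=cv2.INTER_CUBIC)
b=cv2.resize(s["img"][215:285,160:230],(400,400),interpolation=cv2.INTER_CUBIC)
cv2.imwrite("pics/crop1.png",np.hstack([a,b])[:,:,::-1])
o=readout.get_obs();T=np.eye(4);T[:3,:3]=R.from_rotvec(o["orientation"]).as_matrix();T[:3,3]=o["tcp_pos"]
print("tool axes\n",T); print("wristcam in tool\n",np.linalg.inv(np.array(w["world_to_cam"])@T)); print(w["K"])
# reservoir lid outline, track mask in top
hsv=cv2.cvtColor(f["img"],cv2.COLOR_RGB2HSV)
for t in("reservoir","holder","stick"):
    for m in masks_of(t,f)[:2]:
        print(t,m["p"],m["extent"])
        c=max(cv2.findContours(m["pixels"].astype(np.uint8),0,2)[0],key=cv2.contourArea)
        q=cv2.boxPoints(cv2.minAreaRect(c)); z=.07 if t=="reservoir" else .04
        print(np.array([atz(f,p,z)[:2] for p in q]))
g=f["img"][215:290,230:330].copy(); m=(g.min(2)>195).astype(np.uint8)
for c in cv2.findContours(m,0,2)[0]:
    if cv2.contourArea(c)>20:
        q=cv2.boxPoints(cv2.minAreaRect(c))+[230,215];print(cv2.contourArea(c),np.array([atz(f,p,.063)[:2] for p in q]).tolist())
E
```

```text
tool axes
 [[-0.9682  0.2501  0.      0.1688]
 [ 0.2501  0.9682  0.      0.6535]
 [-0.      0.     -1.      0.3039]
 [ 0.      0.      0.      1.    ]]
wristcam in tool
 [[-0.0009 -0.9542 -0.2992  0.0767]
 [ 1.     -0.0009 -0.0001  0.0017]
 [-0.0002 -0.2992  0.9542 -0.0709]
 [ 0.      0.      0.      1.    ]]
[[293.5893   0.     279.7396]
 [  0.     293.5893 210.0597]
 [  0.       0.       1.    ]]
reservoir 0.82 [278.4, 251.9, 89.5, 67.8]
[[ 0.48    0.1137]
 [ 0.5795 -0.1194]
 [ 0.4719 -0.1628]
 [ 0.3756  0.0671]]
holder 0.62 [359.9, 248.9, 20.4, 26.4]
[[ 0.5173 -0.2331]
 [ 0.5283 -0.3027]
 [ 0.4609 -0.3104]
 [ 0.4501 -0.2416]]
holder 0.61 [425.0, 256.6, 39.0, 95.9]
[[ 0.3364 -0.3765]
 [ 0.6192 -0.4791]
 [ 0.5987 -0.5446]
 [ 0.3177 -0.4395]]
stick 0.48 [364.4, 246.6, 6.3, 10.5]
[[ 0.486  -0.2774]
 [ 0.5107 -0.2786]
 [ 0.5105 -0.297 ]
 [ 0.4859 -0.2958]]
stick 0.47 [354.5, 217.9, 10.6, 17.6]
[[ 0.602  -0.2453]
 [ 0.6018 -0.2734]
 [ 0.5732 -0.2722]
 [ 0.5735 -0.2442]]
```

View pics/crop1.png

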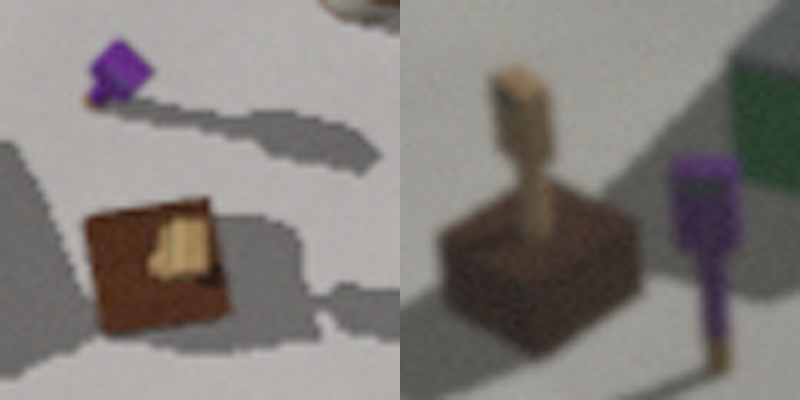

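The wooden stick in the dark holder is the target. It is pale wood at top-crop (185,245). The purple one at (120,70) stands free and is the look-alike to leave alone. I'll swing the arm over for close wrist views.

Emit:
step_arm:
  commands:
    - [-0.36,-0.33,-0.06,0,0,-0.02,-1]
    - [-0.36,-0.33,-0.06,0,0,-0.02,-1]
    - [-0.36,-0.33,-0.06,0,0,-0.02,-1]
    - [-0.36,-0.33,-0.06,0,0,-0.02,-1]
    - [-0.65,-0.66,-0.06,0,0,-0.04,-1]
    - [-0.65,-0.66,-0.06,0,0,-0.04,-1]
    - [-0.65,-0.66,-0.06,0,0,-0.04,-1]
    - [-0.79,-0.98,-0.06,0,0,-0.06,-1]
    - [-0.79,-0.98,-0.06,0,0,-0.06,-1]
    - [-0.79,-0.98,-0.06,0,0,-0.06,-1]

```text
clock: 2.35
tcp_pos: [0.4252, 0.0959, 0.3343]
orientation: [-0.195, 3.134, 0.001]
contact_force: [0.9, 0.3, -0.2]
grip_width: 0.0856
```

Emit:
step_arm:
  commands:
    - [0.06,-0.49,0,0,0,0,-1]
    - [0.06,-0.49,0,0,0,0,-1]
    - [0.06,-0.49,0,0,0,0,-1]
    - [0.06,-0.49,0,0,0,0,-1]
    - [0.06,-0.49,0,0,0,0,-1]
    - [0.06,-0.49,0,0,0,0,-1]
    - [0.06,-0.49,0,0,0,0,-1]
    - [0.06,-0.49,0,0,0,0,-1]
    - [0.06,-0.49,0,0,0,0,-1]
    - [0.06,-0.49,0,0,0,0,-1]

```text
clock: 3.6
tcp_pos: [0.4259, -0.1506, 0.3341]
orientation: [-0.196, 3.134, 0.001]
contact_force: [0.2, -1.0, -0.2]
grip_width: 0.0852
```

```bash
python3 - <<'E'
from h import *
np.set_printoptions(precision=4,suppress=True)
w=grab_frame("wrist");t=grab_frame("top");s=grab_frame("scene");save(w,"w1",None,1.4)
import pickle;pickle.dump((w,t,s),open("f1.pkl","wb"))
Z={"stick_grip":.095,"stick_foot":.01,"track":.063,"track_end":.063,"lid_top":.07}
for n in["stick_grip","stick_foot","holder","track","track_end","lid_top"]:
    print(n,[(np.round(d["point"],1),round(d["p"],2),atz(w,d["point"],Z.get(n,0))) for d in tip_of(n,w)[:3]])
for n,z in(("reservoir",.07),("stick",.115)):
    for m in masks_of(n,w)[:2]:
        c=max(cv2.findContours(m["pixels"].astype(np.uint8),0,2)[0],key=cv2.contourArea)
        q=cv2.boxPoints(cv2.minAreaRect(c)); print(n,m["p"],q.tolist(),np.array([atz(w,p,z)[:2] for p in q]).tolist())
E
```

```text
stick_grip [(array([161.9, 236.3]), 0.83, array([ 0.4946, -0.2755,  0.095 ])), (array([183.3, 301.8]), 0.7, array([ 0.5787, -0.2491,  0.095 ]))]
stick_foot [(array([187.9, 210.7]), 0.96, array([ 0.4905, -0.2713,  0.01  ])), (array([199.7, 265.3]), 0.56, array([ 0.5745, -0.2511,  0.01  ]))]
holder [(array([189., 209.]), 0.93, array([ 0.4912, -0.2727,  0.    ])), (array([411.4, 226.9]), 0.51, array([0.4785, 0.0533, 0.    ])), (array([532.2, 263.4]), 0.49, array([0.514 , 0.2527, 0.    ]))]
track [(array([374.4, 240.8]), 0.84, array([ 0.4826, -0.0212,  0.063 ]))]
track_end [(array([414. , 229.4]), 0.68, array([0.4614, 0.0244, 0.063 ]))]
lid_top [(array([376.5, 242. ]), 0.76, array([ 0.4812, -0.0211,  0.07  ]))]
reservoir 0.69 [[261.4416809082031, 205.30380249023438], [469.8744812011719, 156.41213989257812], [492.7557067871094, 253.95852661132812], [284.3229064941406, 302.8501892089844]] [[0.4515790158887405, -0.16753354530037626], [0.36507422135707296, 0.060453573917284426], [0.4791324102847332, 0.12745777091807461], [0.5822749249345314, -0.12317473231016662]]
stick 0.8 [[140.5, 239.50001525878906], [173.5, 206.50001525878906], [190.5, 223.50001525878906], [157.5, 256.5]] [[0.4918229727244662, -0.29058940458484694], [0.45041924504351083, -0.2561751726055126], [0.46697391558325635, -0.23816553360356574], [0.5097890776450076, -0.2725723447737073]]
stick 0.46 [[188.32310485839844, 282.1846008300781], [199.5846405029297, 262.4768981933594], [207.33848571777344, 266.9076843261719], [196.0769500732422, 286.6153869628906]] [[0.5375732388060489, -0.2382769961027761], [0.5113908475003619, -0.2267771426817105], [0.515777528658149, -0.21806603901884716], [0.5421969097928694, -0.22942532700629156]]
```

View pics/w1.png

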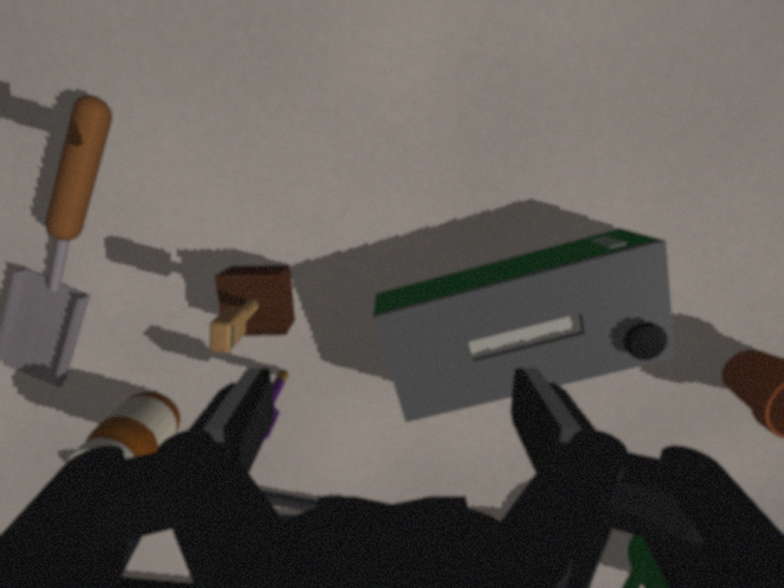

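The wrist picture (scale 1.4) shows the wooden stick leaning slightly in its holder at (235,320). The track runs from (470,350) to (580,322), with the cap at (645,340). I'll move in over the stick and measure the lid geometry from the saved frames.

Emit:
step_arm:
  commands:
    - [-0.037,-0.25,0.15,0,0,0,-1]
    - [-0.037,-0.25,0.15,0,0,0,-1]
    - [-0.037,-0.25,0.15,0,0,0,-1]
    - [-0.037,-0.25,0.15,0,0,0,-1]
    - [-0.037,-0.25,0.15,0,0,0,-1]
    - [-0.037,-0.25,0.15,0,0,0,-1]
    - [-0.037,-0.25,0.15,0,0,0,-1]
    - [-0.037,-0.25,0.15,0,0,0,-1]
    - [-0.037,-0.25,0.15,0,0,0,-1]
    - [-0.037,-0.25,0.15,0,0,0,-1]

```text
clock: 5.4
tcp_pos: [0.4597, -0.2726, 0.2591]
orientation: [-0.195, 3.134, 0.001]
contact_force: [0.0, 0.8, -0.1]
grip_width: 0.0854
```

```bash
python3 - <<'E'
from h import *
import pickle
np.set_printoptions(precision=4,suppress=True)
w,t,s=pickle.load(open("f1.pkl","rb"))
print("lid corners",[atz(w,np.array(p)/1.4,.07)[:2] for p in((375,314),(665,242),(405,420),(670,355))])
# white floor in wrist and top frames
for f,(x0,y0,x1,y1) in((w,(325,215,425,265)),(t,(255,235,310,270))):
    g=f["img"][y0:y1,x0:x1].min(2); th,m=cv2.threshold(g,0,255,cv2.THRESH_OTSU)
    c=max(cv2.findContours(m,0,2)[0],key=cv2.contourArea); q=cv2.boxPoints(cv2.minAreaRect(c))+[x0,y0]
    P=np.array([atz(f,p,.063)[:2] for p in q]); print("track",th,cv2.contourArea(c),P.tolist(),"ctr",P.mean(0))
w=grab_frame("wrist");sc=grab_frame("scene")
pickle.dump((w,sc),open("f2.pkl","wb"))
for n,z in(("stick_grip",.095),("stick_foot",.01),("holder",0)):
    print(n,[(np.round(d["point"],1),round(d["p"],2),atz(w,d["point"],z)) for d in tip_of(n,w)[:2]],
     [(np.round(d["point"],1),round(d["p"],2)) for d in tip_of(n,sc)[:3]])
x,y=tip_of("stick_grip",w)[0]["point"]; x,y=int(x),int(y)
print(x,y);x0=max(0,x-80);y0=max(0,y-80);print(x0,y0);save(w,"w2",(x0,y0,x0+160,y0+150),4)
E
```

```text
lid corners [array([ 0.4745, -0.1573]), array([0.3825, 0.0723]), array([ 0.5771, -0.1172]), array([0.4808, 0.1096])]
track 96.0 605.5 [[0.49230784756288615, -0.07148436524430599], [0.4567709734409876, 0.01427340260261395], [0.468988363106204, 0.020538428167694717], [0.5051600993849937, -0.06602261661066199]] ctr [ 0.4808 -0.0257]
track 138.0 136.0 [[0.4684466048873314, 0.016005504766271418], [0.5045957579328175, -0.07015172426564241], [0.48918900566600654, -0.0764930884959123], [0.4532152922827262, 0.00948551331583005]] ctr [ 0.4789 -0.0303]
stick_grip [(array([272.2, 247.7]), 0.97, array([ 0.4924, -0.2734,  0.095 ]))] [(array([181.1, 237.3]), 0.8), (array([209.8, 252.4]), 0.6)]
stick_foot [(array([274.3, 215.9]), 0.84, array([ 0.4917, -0.2731,  0.01  ])), (array([282.4, 282.5]), 0.57, array([ 0.5769, -0.2529,  0.01  ]))] [(array([182.8, 266.9]), 0.55), (array([218.3, 278.7]), 0.54), (array([388. , 186.2]), 0.15)]
holder [(array([275.2, 215.6]), 0.73, array([ 0.4946, -0.2719,  0.    ]))] [(array([183. , 263.3]), 0.96)]
272 247
192 167
```

View pics/w2.png

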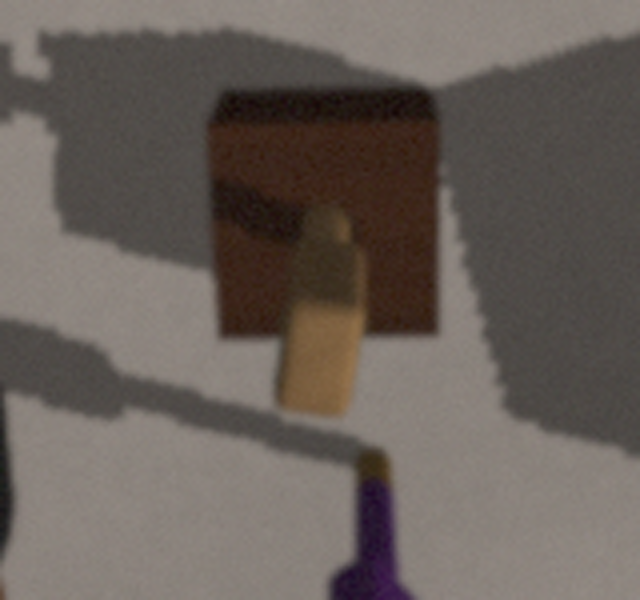

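The wooden paddle's top face in the crop spans (280,305) to (360,410), turned about 7° clockwise from the tool axes. The foot enters the holder at (325,215). The purple stick is at (375,470), clear of the fingers. I'll approach and descend.

Emit:
step_arm:
  commands:
    - [-0.065,-0.009,0,0,0,0.019,-1]
    - [-0.065,-0.009,0,0,0,0.019,-1]
    - [-0.065,-0.009,0.04,0,0,0.019,-1]
    - [-0.065,-0.009,0.08,0,0,0.019,-1]
    - [-0.065,-0.009,0.12,0,0,0.019,-1]
    - [-0.065,-0.009,0.16,0,0,0.019,-1]
    - [-0.065,-0.009,0.19,0,0,0.019,-1]
    - [-0.065,-0.009,0.21,0,0,0.019,-1]
    - [-0.065,-0.009,0.22,0,0,0.019,-1]
    - [-0.065,-0.009,0.22,0,0,0.019,-1]

```text
clock: 7.1
tcp_pos: [0.4926, -0.2731, 0.1491]
orientation: [-0.007, 3.141, 0.001]
contact_force: [0.1, 0.7, -0.4]
grip_width: 0.0854
```

```bash
python3 - <<'E'
from h import *
w=grab_frame("wrist");save(w,"w3",(160,120,440,330),2.8)
np.set_printoptions(precision=4,suppress=True)
print([(d["point"],d["p"],atz(w,d["point"],.095)) for d in tip_of("stick_grip",w)[:2]])
E
```

```text
[([273.4, 283.0], 0.75, array([ 0.4926, -0.2744,  0.095 ]))]
```

View pics/w3.png

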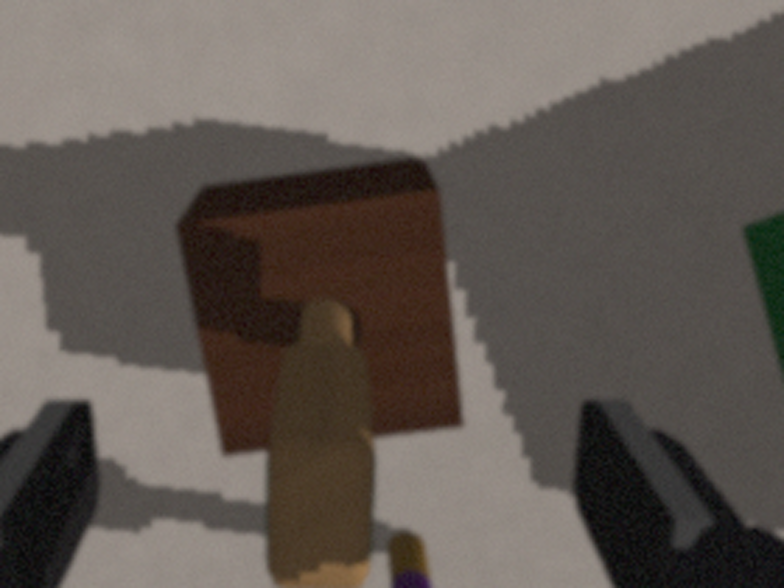

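The paddle is between the open fingers and aligned with the jaws, at crop (320,480) with fingers at x≈95 and x≈580. I'll close on it.

Emit:
step_arm:
  commands:
    - [0,0,0,0,0,0,0.4]
    - [0,0,0,0,0,0,1]
    - [0,0,0,0,0,0,1]
    - [0,0,0,0,0,0,1]
    - [0,0,0,0,0,0,1]
    - [0,0,0,0,0,0,1]
    - [0,0,0,0,0,0,1]
    - [0,0,0,0,0,0,1]
    - [0,0,-0.02,0,0,0,1]
    - [0,0,-0.04,0,0,0,1]
  newtons: 40

```text
clock: 8.45
tcp_pos: [0.4928, -0.2734, 0.1702]
orientation: [-0.007, 3.14, 0.001]
contact_force: [0.8, -2.6, -2.2]
grip_width: 0.0156
```

Emit:
step_arm:
  commands:
    - [0,0,-0.05,0,0,0,1]
    - [0,0,-0.1,0,0,0,1]
    - [0,0,-0.16,0,0,0,1]
    - [0,0.06,-0.16,0,0,-0.01,1]
    - [0,0.14,-0.16,0,0,-0.025,1]
    - [0,0.22,-0.16,0,0,-0.04,1]
    - [0,0.3,-0.16,0,0,-0.055,1]
    - [0,0.38,-0.16,0,0,-0.061,1]
    - [0,0.432,-0.16,0,0,-0.061,1]
    - [0,0.432,-0.16,0,0,-0.061,1]

```text
clock: 9.7
tcp_pos: [0.4913, -0.0546, 0.2507]
orientation: [-0.612, 3.08, 0.003]
contact_force: [-0.7, -0.4, -0.1]
grip_width: 0.0156
```

```bash
python3 - <<'E'
from h import *
np.set_printoptions(precision=4,suppress=True)
o=readout.get_obs();print(o["tcp_pos"],o["orientation"],o["contact_force"],o["moment"],o["joints"])
T=R.from_rotvec(o["orientation"]).as_matrix();print(T)
w=grab_frame("wrist");t=grab_frame("top");s=grab_frame("scene");save(w,"w4",None,1.4)
foot=o["tcp_pos"]+T@np.array([0,0,.139]);print("pred foot",foot,proj(w,foot))
print([(d["point"],d["p"]) for d in tip_of("stick_foot",w)[:2]],[(d["point"],d["p"],proj(s,foot)) for d in tip_of("stick_foot",s)[:2]])
for n,z in(("track",.063),("track_end",.063),("lid_top",.07)):
    for f in(w,t,s): print(n,[(np.round(d["point"],1),round(d["p"],2),atz(f,d["point"],z)) for d in tip_of(n,f)[:2]])
E
```

```text
[ 0.4913 -0.0546  0.2507] [-0.6124  3.0802  0.0031] [-0.6595 -0.4267 -0.1199] [-0.028  -0.0483 -0.009 ] [-0.4799  0.267   0.5513  2.0628 -0.1866  0.8579  2.1415]
[[-0.9239 -0.3825  0.0007]
 [-0.3825  0.9239  0.0022]
 [-0.0014  0.0017 -1.    ]]
pred foot [ 0.4914 -0.0543  0.1117] [277.7947 222.3068]
[([276.7, 222.9], 0.89), ([87.8, 194.8], 0.73)] [([218.3, 281.8], 0.55, array([251.0547, 197.3545])), ([246.0, 197.8], 0.48, array([251.0547, 197.3545]))]
track [(array([316.1, 204.6]), 0.72, array([ 0.4784, -0.0219,  0.063 ]))]
track [(array([261.4, 256.8]), 0.47, array([0.4626, 0.027 , 0.063 ]))]
track [(array([255.4, 210. ]), 0.59, array([ 0.4867, -0.0357,  0.063 ]))]
track_end [(array([369.9, 203.2]), 0.86, array([0.4583, 0.0232, 0.063 ]))]
track_end [(array([262. , 257.1]), 0.57, array([0.4617, 0.0252, 0.063 ]))]
track_end [(array([266.6, 199. ]), 0.57, array([0.4634, 0.0289, 0.063 ]))]
lid_top [(array([317.4, 207.8]), 0.88, array([ 0.4791, -0.0212,  0.07  ]))]
lid_top []
lid_top [(array([251.9, 208. ]), 0.84, array([ 0.481 , -0.0432,  0.07  ])), (array([106.3, 302.5]), 0.67, array([ 0.5564, -0.5003,  0.07  ]))]
```

View pics/w4.png

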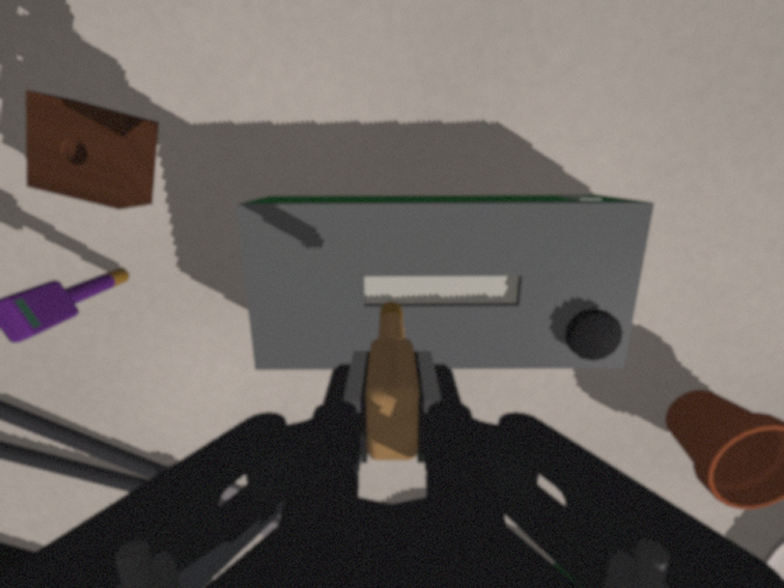

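The stick is held well, with its foot at (390,308) in the 1.4× picture, and the track at (363–520, 275–304) is parallel to the tool's y. I'll get the slot's exact centre from its rim.

```bash
python3 - <<'E'
from h import *
np.set_printoptions(precision=4,suppress=True)
o=readout.get_obs();T=R.from_rotvec(o["orientation"]).as_matrix()
w=grab_frame("wrist")
g=w["img"].mean(2)
print(g[190:226,300:350].mean(1).round().tolist()); print(g[199:208,250:380].mean(0).round().tolist())
q=np.array([(363,275),(520,275),(520,304.5),(363,304.5)])/1.4
P=np.array([atz(w,p,.07) for p in q]);c=P.mean(0);print(P[:,:2],c)
tl=lambda X:T.T@(np.array(X)-o["tcp_pos"])
print("slot corners in tool xy",[tl(p)[:2]*1e3 for p in P],"ctr",tl(c)*1e3)
print("lid corners",[atz(w,np.array(p)/1.4,.07)[:2] for p in((240,204),(652,204),(628,369),(256,369))])
E
```

```text
[92.0, 92.0, 92.0, 92.0, 92.0, 92.0, 97.0, 114.0, 140.0, 159.0, 166.0, 167.0, 166.0, 167.0, 166.0, 166.0, 166.0, 167.0, 166.0, 164.0, 156.0, 139.0, 118.0, 102.0, 95.0, 92.0, 84.0, 70.0, 62.0, 71.0, 84.0, 90.0, 91.0, 91.0, 91.0, 91.0]
[91.0, 90.0, 91.0, 91.0, 91.0, 91.0, 91.0, 90.0, 91.0, 92.0, 91.0, 91.0, 98.0, 118.0, 145.0, 160.0, 164.0, 165.0, 164.0, 163.0, 164.0, 164.0, 164.0, 164.0, 165.0, 164.0, 164.0, 164.0, 165.0, 165.0, 166.0, 165.0, 165.0, 165.0, 165.0, 165.0, 165.0, 165.0, 165.0, 165.0, 166.0, 165.0, 165.0, 165.0, 165.0, 166.0, 165.0, 165.0, 166.0, 165.0, 165.0, 165.0, 164.0, 165.0, 165.0, 165.0, 165.0, 165.0, 166.0, 166.0, 165.0, 165.0, 165.0, 165.0, 165.0, 165.0, 165.0, 165.0, 165.0, 166.0, 165.0, 165.0, 166.0, 166.0, 165.0, 165.0, 166.0, 165.0, 166.0, 166.0, 166.0, 166.0, 166.0, 166.0, 166.0, 166.0, 166.0, 167.0, 167.0, 166.0, 166.0, 166.0, 166.0, 166.0, 166.0, 166.0, 166.0, 166.0, 166.0, 166.0, 166.0, 166.0, 166.0, 165.0, 166.0, 166.0, 166.0, 167.0, 168.0, 167.0, 167.0, 166.0, 167.0, 164.0, 154.0, 136.0, 116.0, 102.0, 95.0, 94.0, 95.0, 93.0, 89.0, 76.0, 62.0, 62.0, 76.0, 87.0, 92.0, 93.0]
[[ 0.4894 -0.0764]
 [ 0.452   0.0154]
 [ 0.4695  0.0245]
 [ 0.5078 -0.0693]] [ 0.4797 -0.0264  0.07  ]
slot corners in tool xy [array([  9.5166, -16.5654]), array([ 9.4408, 82.5292]), array([-10.2405,  84.3601]), array([-10.166 , -16.9948])] ctr [ -0.3623  33.3323 180.2595]
lid corners [array([ 0.4761, -0.1604]), array([0.3831, 0.0682]), array([0.4831, 0.114 ]), array([ 0.5785, -0.1201])]
```

The slot's centre is at about (-1.8, +37) mm in tool axes, so the foot is 37 mm short of the track's middle. That is beyond any possible socket position, so it makes a good starting point. I'll shift 1.5 mm across and lower to just inside the slot.

Emit:
step_arm:
  commands:
    - [-0.003,0,0.01,0,0,0,1]
    - [-0.003,0,0.03,0,0,0,1]
    - [-0.003,0,0.05,0,0,0,1]
    - [-0.003,0,0.065,0,0,0,1]
    - [-0.003,0,0.075,0,0,0,1]
    - [-0.003,0,0.08,0,0,0,1]
    - [-0.003,0,0.083,0,0,0,1]
    - [-0.003,0,0.085,0,0,0,1]
    - [-0.003,0,0.087,0,0,0,1]
    - [-0.003,0,0.088,0,0,0,1]

```text
clock: 11.7
tcp_pos: [0.4931, -0.0568, 0.2063]
orientation: [-0.605, 3.081, 0.0]
contact_force: [0.4, 0.5, 0.2]
grip_width: 0.0159
```

```bash
python3 - <<'E'
from h import *
np.set_printoptions(precision=4,suppress=True)
o=readout.get_obs();print(o["tcp_pos"],o["contact_force"])
w=grab_frame("wrist");save(w,"w5",(200,150,400,290),4)
E
```

```text
[ 0.4931 -0.0568  0.2063] [0.3522 0.5139 0.1539]
```

View pics/w5.png

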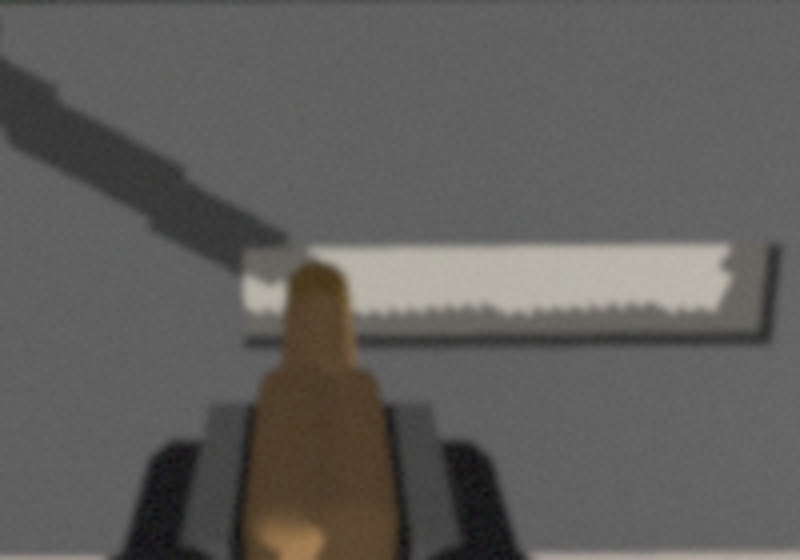

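The foot tip, at crop (318,290), is inside the slot, which spans columns 243–765 and rows 243–345. It is centred across and about 36 mm short of the middle. I'll back off 3 mm and lower onto the floor.

Emit:
step_arm:
  commands:
    - [0,-0.006,0,0,0,0,1]
    - [0,-0.006,0.002,0,0,0,1]
    - [0,-0.006,0.004,0,0,0,1]
    - [0,-0.006,0.006,0,0,0,1]
    - [0,-0.006,0.007,0,0,0,1]
    - [0,-0.006,0.008,0,0,0,1]
    - [0,-0.006,0.009,0,0,0,1]
    - [0,-0.006,0.01,0,0,0,1]
    - [0,-0.006,0.011,0,0,0,1]
    - [0,-0.006,0.011,0,0,0,1]

```text
clock: 13.0
tcp_pos: [0.4943, -0.0596, 0.2008]
orientation: [-0.605, 3.081, 0.0]
contact_force: [-0.6, -0.6, 3.8]
grip_width: 0.0155
```

Emit:
step_arm:
  commands:
    - [0,0.001,0.002,0,0,0,1]
    - [0,0.002,0.002,0,0,0,1]
    - [0,0.003,0.002,0,0,0,1]
    - [0,0.004,0.002,0,0,0,1]
    - [0,0.005,0.002,0,0,0,1]
    - [0,0.006,0.002,0,0,0,1]
    - [0,0.007,0.002,0,0,0,1]
    - [0,0.008,0.002,0,0,0,1]
    - [0,0.009,0.002,0,0,0,1]
    - [0,0.01,0.002,0,0,0,1]

```text
clock: 14.25
tcp_pos: [0.4925, -0.0549, 0.1999]
orientation: [-0.605, 3.081, 0.0]
contact_force: [2.3, -2.0, 4.1]
grip_width: 0.0155
```

Emit:
step_arm:
  commands:
    - [0,0.001,0,0,0,0,1]
    - [0,0.002,0,0,0,0,1]
    - [0,0.003,0,0,0,0,1]
    - [0,0.004,0,0,0,0,1]
    - [0,0.005,0,0,0,0,1]
    - [0,0.006,0,0,0,0,1]
    - [0,0.007,0,0,0,0,1]
    - [0,0.008,0,0,0,0,1]
    - [0,0.009,0,0,0,0,1]
    - [0,0.009,0,0,0,0,1]

```text
clock: 15.5
tcp_pos: [0.4907, -0.0507, 0.1998]
orientation: [-0.605, 3.081, 0.0]
contact_force: [1.2, -2.3, 4.5]
grip_width: 0.0155
```

Emit:
step_arm:
  commands:
    - [0,0.001,0,0,0,0,1]
    - [0,0.002,0,0,0,0,1]
    - [0,0.003,0,0,0,0,1]
    - [0,0.004,0,0,0,0,1]
    - [0,0.005,0,0,0,0,1]
    - [0,0.006,0,0,0,0,1]
    - [0,0.007,0,0,0,0,1]
    - [0,0.008,0,0,0,0,1]
    - [0,0.009,0,0,0,0,1]
    - [0,0.009,0,0,0,0,1]

```text
clock: 16.75
tcp_pos: [0.489, -0.0464, 0.1998]
orientation: [-0.605, 3.081, 0.0]
contact_force: [0.7, -1.8, 4.2]
grip_width: 0.0156
```

Emit:
step_arm:
  commands:
    - [0,0.001,0,0,0,0,1]
    - [0,0.002,0,0,0,0,1]
    - [0,0.003,0,0,0,0,1]
    - [0,0.004,0,0,0,0,1]
    - [0,0.005,0,0,0,0,1]
    - [0,0.006,0,0,0,0,1]
    - [0,0.007,0,0,0,0,1]
    - [0,0.008,0,0,0,0,1]
    - [0,0.009,0,0,0,0,1]
    - [0,0.009,0,0,0,0,1]

```text
clock: 18.0
tcp_pos: [0.4873, -0.0421, 0.1998]
orientation: [-0.605, 3.081, 0.001]
contact_force: [1.3, -2.6, 4.4]
grip_width: 0.0156
```

Emit:
step_arm:
  commands:
    - [0,0.001,0,0,0,0,1]
    - [0,0.002,0,0,0,0,1]
    - [0,0.003,0,0,0,0,1]
    - [0,0.004,0,0,0,0,1]
    - [0,0.005,0,0,0,0,1]
    - [0,0.006,0,0,0,0,1]
    - [0,0.007,0,0,0,0,1]
    - [0,0.008,0,0,0,0,1]
    - [0,0.009,0,0,0,0,1]
    - [0,0.009,0,0,0,0,1]

```text
clock: 19.25
tcp_pos: [0.4855, -0.0379, 0.1998]
orientation: [-0.605, 3.081, 0.001]
contact_force: [1.5, -2.6, 4.0]
grip_width: 0.0155
```

Emit:
step_arm:
  commands:
    - [0,0.001,0,0,0,0,1]
    - [0,0.002,0,0,0,0,1]
    - [0,0.003,0,0,0,0,1]
    - [0,0.004,0,0,0,0,1]
    - [0,0.005,0,0,0,0,1]
    - [0,0.006,0,0,0,0,1]
    - [0,0.007,0,0,0,0,1]
    - [0,0.008,0,0,0,0,1]
    - [0,0.009,0,0,0,0,1]
    - [0,0.009,0,0,0,0,1]

```text
clock: 20.5
tcp_pos: [0.4838, -0.0337, 0.1998]
orientation: [-0.606, 3.081, 0.001]
contact_force: [1.2, -1.3, 5.3]
grip_width: 0.0156
```

Emit:
step_arm:
  commands:
    - [0,0.001,0,0,0,0,1]
    - [0,0.002,0,0,0,0,1]
    - [0,0.003,0,0,0,0,1]
    - [0,0.004,0,0,0,0,1]
    - [0,0.005,0,0,0,0,1]
    - [0,0.006,0,0,0,0,1]
    - [0,0.007,0,0,0,0,1]
    - [0,0.008,0,0,0,0,1]
    - [0,0.009,0,0,0,0,1]
    - [0,0.009,0,0,0,0,1]

```text
clock: 21.75
tcp_pos: [0.4821, -0.0294, 0.1998]
orientation: [-0.606, 3.081, 0.001]
contact_force: [1.0, -2.2, 4.4]
grip_width: 0.0154
```

Emit:
step_arm:
  commands:
    - [0,0.001,0,0,0,0,1]
    - [0,0.002,0,0,0,0,1]
    - [0,0.003,0,0,0,0,1]
    - [0,0.004,0,0,0,0,1]
    - [0,0.005,0,0,0,0,1]
    - [0,0.006,0,0,0,0,1]
    - [0,0.007,0,0,0,0,1]
    - [0,0.008,0,0,0,0,1]
    - [0,0.009,0,0,0,0,1]
    - [0,0.009,0,0,0,0,1]

```text
clock: 23.0
tcp_pos: [0.4803, -0.0252, 0.1998]
orientation: [-0.606, 3.081, 0.001]
contact_force: [0.4, -1.9, 4.4]
grip_width: 0.0153
```

Emit:
step_arm:
  commands:
    - [0,0.001,0,0,0,0,1]
    - [0,0.002,0,0,0,0,1]
    - [0,0.003,0,0,0,0,1]
    - [0,0.004,0,0,0,0,1]
    - [0,0.005,0,0,0,0,1]
    - [0,0.006,0,0,0,0,1]
    - [0,0.007,0,0,0,0,1]
    - [0,0.008,0,0,0,0,1]
    - [0,0.009,0,0,0,0,1]
    - [0,0.009,0,0,0,0,1]

```text
clock: 24.25
tcp_pos: [0.4786, -0.0209, 0.1998]
orientation: [-0.606, 3.081, 0.001]
contact_force: [1.3, -2.8, 4.9]
grip_width: 0.0155
```

Emit:
step_arm:
  commands:
    - [0,0.001,0,0,0,0,1]
    - [0,0.002,0,0,0,0,1]
    - [0,0.003,0,0,0,0,1]
    - [0,0.004,0,0,0,0,1]
    - [0,0.005,0,0,0,0,1]
    - [0,0.006,0,0,0,0,1]
    - [0,0.007,0,0,0,0,1]
    - [0,0.008,0,0,0,0,1]
    - [0,0.009,0,0,0,0,1]
    - [0,0.009,0,0,0,0,1]

```text
clock: 25.5
tcp_pos: [0.4768, -0.0167, 0.1997]
orientation: [-0.606, 3.081, 0.001]
contact_force: [1.1, -3.0, 4.3]
grip_width: 0.0156
```

Emit:
step_arm:
  commands:
    - [0,0.001,0,0,0,0,1]
    - [0,0.002,0,0,0,0,1]
    - [0,0.003,0,0,0,0,1]
    - [0,0.004,0,0,0,0,1]
    - [0,0.005,0,0,0,0,1]
    - [0,0.006,0,0,0,0,1]
    - [0,0.007,0,0,0,0,1]
    - [0,0.008,0,0,0,0,1]
    - [0,0.009,0,0,0,0,1]
    - [0,0.009,0,0,0,0,1]

```text
clock: 26.75
tcp_pos: [0.4751, -0.0125, 0.1997]
orientation: [-0.606, 3.081, 0.002]
contact_force: [1.2, -3.0, 4.7]
grip_width: 0.0153
```

Emit:
step_arm:
  commands:
    - [0,0.001,0,0,0,0,1]
    - [0,0.002,0,0,0,0,1]
    - [0,0.003,0,0,0,0,1]
    - [0,0.004,0,0,0,0,1]
    - [0,0.005,0,0,0,0,1]
    - [0,0.006,0,0,0,0,1]
    - [0,0.007,0,0,0,0,1]
    - [0,0.008,0,0,0,0,1]
    - [0,0.009,0,0,0,0,1]
    - [0,0.009,0,0,0,0,1]

```text
clock: 28.0
tcp_pos: [0.4734, -0.0082, 0.1998]
orientation: [-0.606, 3.081, 0.002]
contact_force: [1.4, -2.8, 4.1]
grip_width: 0.0152
```

Emit:
step_arm:
  commands:
    - [0,0.001,0,0,0,0,1]
    - [0,0.002,0,0,0,0,1]
    - [0,0.003,0,0,0,0,1]
    - [0,0.004,0,0,0,0,1]
    - [0,0.005,0,0,0,0,1]
    - [0,0.006,0,0,0,0,1]
    - [0,0.007,0,0,0,0,1]
    - [0,0.008,0,0,0,0,1]
    - [0,0.009,0,0,0,0,1]
    - [0,0.009,0,0,0,0,1]

```text
clock: 29.25
tcp_pos: [0.4716, -0.004, 0.1997]
orientation: [-0.607, 3.081, 0.002]
contact_force: [0.5, -2.7, 4.8]
grip_width: 0.0153
```

Emit:
step_arm:
  commands:
    - [0,0.001,0,0,0,0,1]
    - [0,0.002,0,0,0,0,1]
    - [0,0.003,0,0,0,0,1]
    - [0,0.004,0,0,0,0,1]
    - [0,0.005,0,0,0,0,1]
    - [0,0.006,0,0,0,0,1]
    - [0,0.007,0,0,0,0,1]
    - [0,0.008,0,0,0,0,1]
    - [0,0.009,0,0,0,0,1]
    - [0,0.009,0,0,0,0,1]

```text
clock: 30.5
tcp_pos: [0.4699, 0.0003, 0.1997]
orientation: [-0.607, 3.081, 0.002]
contact_force: [1.0, -1.9, 5.2]
grip_width: 0.0156
```

Emit:
step_arm:
  commands:
    - [0,0.001,0,0,0,0,1]
    - [0,0.002,0,0,0,0,1]
    - [0,0.003,0,0,0,0,1]
    - [0,0.004,0,0,0,0,1]
    - [0,0.005,0,0,0,0,1]
    - [0,0.006,0,0,0,0,1]
    - [0,0.007,0,0,0,0,1]
    - [0,0.008,0,0,0,0,1]
    - [0,0.009,0,0,0,0,1]
    - [0,0.009,0,0,0,0,1]

```text
clock: 31.75
tcp_pos: [0.4679, 0.0045, 0.1996]
orientation: [-0.607, 3.082, 0.002]
contact_force: [-0.0, -0.3, -1.0]
grip_width: 0.0153
```

The vertical force fell to about zero near +27 mm, so the foot has found the socket. I'll lower gently in stages and watch the forces.

Emit:
step_arm:
  commands:
    - [0,0,0.002,0,0,0,1]
    - [0,0,0.004,0,0,0,1]
    - [0,0,0.006,0,0,0,1]
    - [0,0,0.008,0,0,0,1]
    - [0,0,0.01,0,0,0,1]
    - [0,0,0.012,0,0,0,1]
    - [0,0,0.013,0,0,0,1]
    - [0,0,0.014,0,0,0,1]
    - [0,0,0.015,0,0,0,1]
    - [0,0,0.016,0,0,0,1]

```text
clock: 33.0
tcp_pos: [0.468, 0.0045, 0.1916]
orientation: [-0.607, 3.082, 0.002]
contact_force: [1.0, -1.5, 1.9]
grip_width: 0.0155
```

Emit:
step_arm:
  commands:
    - [0,-0.001,0,0,0,0,1]
    - [0,-0.002,0,0,0,0,1]
    - [0,-0.002,0.002,0,0,0,1]
    - [0,-0.002,0.004,0,0,0,1]
    - [0,-0.002,0.006,0,0,0,1]
    - [0,-0.002,0.008,0,0,0,1]
    - [0,-0.002,0.009,0,0,0,1]
    - [0,-0.002,0.01,0,0,0,1]
    - [0,-0.002,0.011,0,0,0,1]
    - [0,-0.002,0.012,0,0,0,1]

```text
clock: 34.25
tcp_pos: [0.4684, 0.0036, 0.1856]
orientation: [-0.607, 3.082, 0.002]
contact_force: [0.2, 1.0, 1.0]
grip_width: 0.0156
```

Emit:
step_arm:
  commands:
    - [0,0,0.002,0,0,0,1]
    - [0,0,0.004,0,0,0,1]
    - [0,0,0.006,0,0,0,1]
    - [0,0,0.008,0,0,0,1]
    - [0,0,0.01,0,0,0,1]
    - [0,0,0.011,0,0,0,1]
    - [0,0,0.012,0,0,0,1]
    - [0,0,0.013,0,0,0,1]
    - [0,0,0.014,0,0,0,1]
    - [0,0,0.014,0,0,0,1]

```text
clock: 35.5
tcp_pos: [0.4684, 0.0036, 0.1785]
orientation: [-0.607, 3.082, 0.002]
contact_force: [-0.5, 0.9, 0.8]
grip_width: 0.0154
```

Emit:
step_arm:
  commands:
    - [0,0,0.002,0,0,0,1]
    - [0,0,0.004,0,0,0,1]
    - [0,0,0.006,0,0,0,1]
    - [0,0,0.008,0,0,0,1]
    - [0,0,0.009,0,0,0,1]
    - [0,0,0.01,0,0,0,1]
    - [0,0,0.011,0,0,0,1]
    - [0,0,0.012,0,0,0,1]
    - [0,0,0.013,0,0,0,1]
    - [0,0,0.013,0,0,0,1]

```text
clock: 36.75
tcp_pos: [0.4684, 0.0036, 0.172]
orientation: [-0.607, 3.082, 0.002]
contact_force: [-1.1, 1.6, 2.4]
grip_width: 0.0156
```

Emit:
step_arm:
  commands:
    - [0,0,0.001,0,0,0,1]
    - [0,0,0.001,0,0,0,1]
    - [0,0,0.002,0,0,0,1]
    - [0,0,0.002,0,0,0,1]
    - [0,0,0.003,0,0,0,1]
    - [0,0,0.003,0,0,0,1]
    - [0,0,0.004,0,0,0,1]
    - [0,0,0.004,0,0,0,1]
    - [0,0,0.004,0,0,0,1]
    - [0,0,0.004,0,0,0,1]

```text
clock: 38.0
tcp_pos: [0.4684, 0.0036, 0.17]
orientation: [-0.607, 3.082, 0.002]
contact_force: [-0.9, 0.6, 5.2]
grip_width: 0.0157
```

Emit:
step_arm:
  commands:
    - [0,0,0.001,0,0,0,1]
    - [0,0,0.002,0,0,0,1]
    - [0,0,0.003,0,0,0,1]
    - [0,0,0.003,0,0,0,1]
    - [0,0,0.002,0,0,0,1]
    - [0,0,0,0,0,0,1]
    - [0,0,-0.001,0,0,0,1]
    - [0,0,-0.002,0,0,0,1]
    - [0,0,-0.003,0,0,0,1]
    - [0,0,-0.003,0,0,0,1]

```text
clock: 39.25
tcp_pos: [0.4684, 0.0036, 0.1715]
orientation: [-0.607, 3.082, 0.002]
contact_force: [-1.6, -0.3, 3.9]
grip_width: 0.0156
```

```bash
python3 - <<'E'
from h import *
np.set_printoptions(precision=3,suppress=True)
F=[]
for _ in range(3):
    w=grab_frame("wrist");o=readout.get_obs();F.append(o["contact_force"])
print(o["tcp_pos"],np.array(F)); save(w,"w6",(180,140,420,320),3.2)
E
```

```text
[0.468 0.004 0.172] [[-1.197  0.311  2.638]
 [-0.873  0.048  3.545]
 [ 0.109  0.422  3.811]]
```

View pics/w6.png

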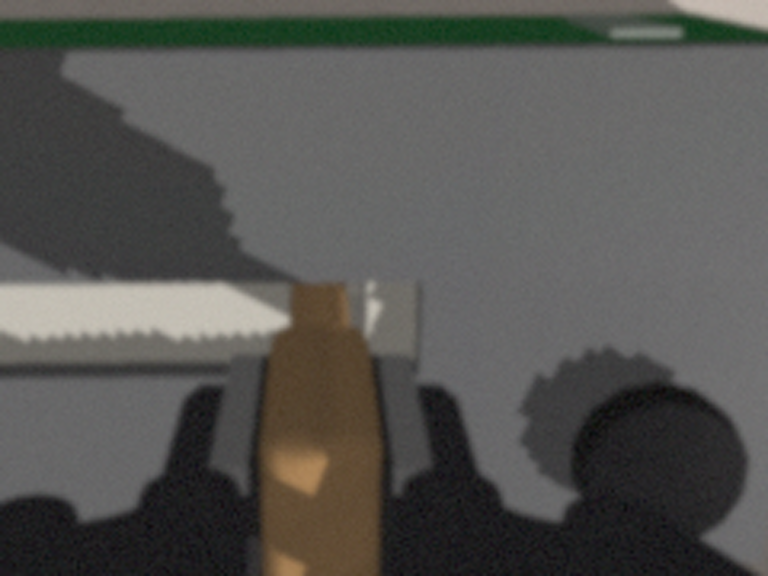

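The rod stands in the slot at crop (320,300), and the cap at (660,460) is clear of the fingertips. I'll release and then raise.

Emit:
step_arm:
  commands:
    - [0,0,0,0,0,0,0.6]
    - [0,0,0,0,0,0,0.5]
    - [0,0,0,0,0,0,0.4]
    - [0,0,0,0,0,0,0.2]
    - [0,0,0,0,0,0,0]
    - [0,0,0,0,0,0,0]
    - [0,0,0,0,0,0,0]
    - [0,0,0,0,0,0,0]
    - [0,0,0,0,0,0,0]
    - [0,0,0,0,0,0,0]

```text
clock: 40.65
tcp_pos: [0.4684, 0.0036, 0.1715]
orientation: [-0.607, 3.082, 0.002]
contact_force: [0.4, -0.1, 0.3]
grip_width: 0.0426
```

Emit:
step_arm:
  commands:
    - [0,0,-0.02,0,0,0,0]
    - [0,0,-0.05,0,0,0,0]
    - [0,0,-0.1,0,0,0,0]
    - [0,0,-0.16,0,0,0,0]
    - [0,0,-0.22,0,0,0,0]
    - [0,0,-0.26,0,0,0,0]
    - [0.1,0,-0.26,0,0,0,0]
    - [0.1,0,-0.26,0,0,0,0]
    - [0.1,0,-0.26,0,0,0,0]
    - [0.1,0,-0.26,0,0,0,0]

```text
clock: 41.9
tcp_pos: [0.4229, -0.0152, 0.3019]
orientation: [-0.607, 3.081, 0.001]
contact_force: [-0.3, 0.9, -0.5]
grip_width: 0.0428
```

```bash
python3 - <<'E'
from h import *
np.set_printoptions(precision=4,suppress=True)
w=grab_frame("wrist");t=grab_frame("top");s=grab_frame("scene")
a=cv2.resize(w["img"][120:330,140:420],(420,315),interpolation=cv2.INTER_CUBIC)
b=cv2.resize(s["img"][140:290,155:355],(380,315),interpolation=cv2.INTER_CUBIC)
cv2.imwrite("pics/end.png",np.hstack([a,b])[:,:,::-1])
print(readout.get_obs()["clock"])
g=[tip_of("stick_grip",f) for f in(w,t,s)]; print([[(np.round(d["point"],1),round(d["p"],2)) for d in x[:3]] for x in g])
G=np.array([.4684,.0036,.1176]);print("expected grip px",[proj(f,G) for f in(w,t,s)],"top",[proj(f,G+[0,0,.02]) for f in (w,t,s)])
E
```

```text
42.05
[[(array([280.9, 251.7]), 0.85), (array([ 20.6, 248.5]), 0.83)], [(array([354.7, 219.8]), 0.59)], [(array([259.7, 186. ]), 0.59), (array([210.4, 251. ]), 0.58)]]
expected grip px [array([278.2814, 254.3881]), array([268.5643, 253.0719]), array([261.1063, 185.4737])] top [array([278.184, 264.368]), array([268.3195, 252.3954]), array([261.0239, 178.9759])]
```

View pics/end.png

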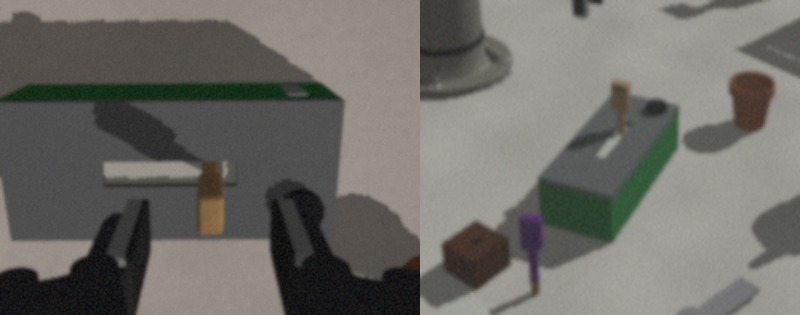

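The stick stands upright in the track at scene crop (620,105). Its grip point is within 3 px of where it should be in the wrist and scene views, and the arm is clear. I'm handing in.

```bash
python3 -c "
from bench import r
print(r.hand_in())"
```

```text
the job is handed in; nothing more can be done
None
```

The wooden stick is now standing upright in the reservoir's socket. I let go of it, moved the arm clear and handed the job in at about 42 s.

- **Sliding:** I set the foot down in the track about 38 mm short of the middle and slid it towards the +y end under about 4–5 N. It dropped in about 27 mm past the middle, where the downward force fell to about zero.
- **Seating:** I lowered it in stages, moving it back 1 mm after it touched the socket wall lightly. It stopped about 30 mm below the floor, where pressing 2 mm further raised the force from 2.4 to 5.2 N. I then gave it a last 1.5 mm press, with no force reading at its deepest point. The most I read on the reservoir was about 6 N.
- **Last checks:** After release, the wrist and scene pictures showed the stick's grip point within 3 px of where it should be when fully home. The purple stick and everything else visible had not moved.
- **What disagreed:** In the top view the network reported only the purple stick, so that camera neither confirmed nor contradicted the result.

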